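# Free a jammed card shuffler with its release key

### The job

The card shuffler's tray is locked. Take the release key out of its wooden stand, push it down through the slot in the top of the shuffler, feel for the hidden latch tab and press it until the tray springs out, then put the key back upright in its stand, fully home. Be gentle with the shuffler (never more than 25 N on it) and leave the bottle, the card box and the disc cases where they are.

Things in the scene. Friction and masses are not known exactly. Their poses are not given: they have to be found in the camera images.
- shuffler: Grey card shuffler, fixed on the desk: 170 (own x) x 200 (own y) x 85 mm high, turned up to 0.3 rad about z. Origin: centre of its underside; the tray front faces its own -x. A low black card-feed frame, 9 mm high, lies on its top, 16 to 74 mm from the middle towards -x. It stands left or right of the desk's middle, the key stand on the other side. More than 25 N on it, in any direction, is too much.
- slot (a point): Centre of the slot mouth in the shuffler's flat top (85 mm above the desk), 30 mm towards the shuffler's +x from its middle; axes as the shuffler's. The slot is 80 mm long along its own y and 12 mm wide along its own x, steel-framed, with straight walls all the way down. A black dust brush 6 mm down hides the inside but offers no resistance.
- slot_floor (a point): Centre of the hard flat floor inside the slot, 22 mm below the top. The floor has one window, 12 mm long along the slot and as wide as the slot, with the latch tab in it. The window's centre lies up to 28 mm either side of this point, different each time and not measured: find it by feel with the tip of the key.
- tab_level (a point): Height of the unpressed latch tab: 8 mm below the floor, 30 mm below the top, shown at the middle of the slot (its true place along the slot is the window's). The sprung tab gives 9 mm downwards: it pushes back about 3 N at first and 8 N at the bottom, where it stops hard. Pressed about 6 mm it lets go of the tray; let go, it springs up again.
- tray (a joint): Black discharge tray in the shuffler's front (own -x side): 0 = shut and latched; grows to 0.040 m as its spring drives it out towards the shuffler's own -x when the latch is released. It then stays out. It cannot be pulled while latched.
- key_grip (a point): Centre of the release key's black handle, 16 x 16 mm square (sides along its own x and y) and 45 mm tall, own z up along the key. Below the handle: a steel collar 28 mm across and 4 mm thick (its underside 26.5 mm below this point), then a flat-ended steel rod 8 mm across and 62 mm long. The key weighs 90 g; it starts upright in the stand, the collar resting on the stand's top.
- key_tip (a point): The very tip of the key's rod, 88.5 mm straight below the centre of the handle.
- stand_hole (a point): Centre of the hole's mouth in the top of the key's wooden stand, a fixed block 70 x 70 x 70 mm, so 70 mm above the desk. The hole is 14 mm across, chamfered 3 mm and open to the bottom. Fully home the collar rests on the block's top and the handle's centre is 26.5 mm above this point.
- bottle: Clear water bottle with a white cap, 62 mm across and 200 mm tall, standing; origin at the centre of its underside. Not to be moved.
- card_box: White box of cards with a dark-framed panel, 63 x 90 x 19 mm, lying flat; origin at the centre of its underside. Not to be moved.
- disc_cases: Pile of four disc cases, 125 x 142 x 40 mm; origin at the centre of its underside. Not to be moved.
Mind the look-alikes: they are no part of the job. What is meant by the part that bears key_grip is not orange, red or turquoise, and is the larger of those in its own colour.

How it is judged (in metres and radians):
On the way, in this order (a step that is already met when the one before it is completed fails the run):
1. the key is lifted out of its stand (distance between key_tip and stand_hole above 0.08 m).
2. the tray springs out while the key is in the slot (value of joint tray above 0.03 m and z of key_tip in the frame of slot below -0.005 m and horizontal distance between key_tip and slot below 0.042 m), for 0.05 s.
At the end, for the whole second after the job is handed in: The tray is out by more than 30 mm, and the key stands upright (within 0.1 rad) in the stand's hole, its collar down on the block (within 4 mm of fully home), released (value of joint tray above 0.03 m and horizontal distance between key_tip and stand_hole below 0.008 m and z of key_grip in the frame of stand_hole below 0.0305 m and angle between key_grip's own z axis and vertical below 0.1 rad); the robot touches nothing.
It fails at once if more than 25 N on the shuffler (contact force between shuffler and anything else above 25 N).
It fails at once if a bystander is moved by more than 20 mm (distance of any of bottle, card_box, disc_cases from where it was at the start of the episode above 0.02 m).
It also fails if it takes over 69 s, if anything falls off the work surface, if the arm or the gripper's body presses on something with over 40 N, if the wrist force passes 120 N, or if a joint passes its speed limit or range.

### The arm

A 6-joint arm with a two-finger parallel gripper is mounted at the origin on the work surface. World frame = base frame: x ahead of the robot, y to its left, z up, the work surface at z = 0. Lengths are in mm, angles in rad, forces in N, time in s.
With the tool pointing down it reaches from about 325 to 900 mm from the base axis. Payload 6.1 kg.
Tool frame: the origin (TCP) lies midway between the tips of the shut fingers; the grasp point (between the pads) lies 19 mm behind it; x points along the fingers, y is the direction in which the jaws open and shut, and the axes are right-handed (so a half turn about x gives the same grasp; the last joint's range is limited). The gripper opens to 85 mm and grips with 20 to 120 N. Pads are 22 mm wide; open, the fingers measure 114 mm over their backs; the gripper's body (76 mm by 85 mm) begins 54 mm behind the grasp point. The pads swing forward as they close: fully open they stand 13 mm farther back than shut.
Start: joints at [0.999, 0.22, 1.526, -0, 1.395, -0.126], TCP at [269.485, 563.909, 231.3] pointing down, gripper open.
Joint ranges: [-2.98, 2.98], [-0.91, 2.08], [0.09, 2.57], [-1.24, 4.39], [0.2, 2.65], [-2.68, 2.68]. Speed limits (rad/s): [2.57, 2.57, 3.01, 3.14, 3.14, 3.14].

### API

Orientations are given as a unit quaternion [x, y, z, w].
In Python, from bench import ctrl, get_image gives the robot as it stands. The module is installed in compiled form; this text tells all that it offers.
- The arm moves only by the shell command python3 -m inch 'ROWS' [FORCE]. ROWS is JSON, a list of rows, each an object with "xyz": the shift along the tool's x, y, z in m, a list of three; "twist": the turn about the tool's x in units of 6 degrees (1.0 is 6 degrees); "claw": the opening, from -1 (shut) to 1 (fully open). In form: [{"xyz": [x, y, z], "twist": twist, "claw": claw}, ...]. A call has 1 to 20 rows; each row is the pose to reach, as a shift and turn from the pose measured when the call began, along the tool's axes at that moment; what a row does not reach only later rows make up. A row lasts 1/8 s, in which the tool goes at most 62.5 mm and 10.7 degrees, less where a joint would pass 70% of its speed; a pose out of reach is approached as far as the arm can. A call with a gripper value outside its range is refused whole. The fingers move at their own pace and stop on an object; FORCE is the grip in N (left out, the last holds). Time passes only in rows, so rows that repeat a pose let the fingers close. It gives the time, the measured TCP pose, the force and the opening at its end, in the units of the state.
- ctrl.get_state(): the state, without advancing time (a new reading comes with each control period).
- get_image(name): name is "scene" or "top" or "wrist"; returns a dict with "color" (480x640x3 uint8, blue, green, red), "fx", "fy", "cx", "cy" (pixels), "eye" and "orientation" of the camera in the world. Camera axes: x right, y up, looking along -z (the intrinsics and any distortion apply to the point x, -y, -z); pixel columns grow to the right and rows downward; lengths in mm; the calibration is good to about 2 mm. A picture is of the moment at which its call begins. There is no depth.
- ctrl.close_job(): hands the job in, once; it reports no verdict.
The state is a dict: "clock": time; "q": joint angles; "joint_vel": joint speeds; "joint_efforts": joint torques, N m; "tcp_pos": TCP position; "eef_rot": TCP orientation; "force": force on the tool from outside, world axes, zero at the start; "ft_torque": the same for the moment, N m; "finger_gap": finger opening in mm.
Only numpy, scipy, OpenCV 4.12 (cv2) and the standard library are available. Lean on these libraries where they do the work, as an engineer would, in place of code of your own. Each camera call takes 0.05 s, during which the arm holds its last target. There are 200 camera calls.

## Working session

There is one attempt and no reset: what is moved stays moved. The work goes in short steps, Python scripts to look and compute and a shell command to move; the robot and the scene stay as the last step left them, time stands still between calls to the robot, and variables do not carry over. Pictures are saved under pics/ and viewed, about 8 in all and at most 12, crops included, and the job is handed in when it is done.

```bash
mkdir -p pics; cat > h.py <<'E'
import numpy as np,cv2
from scipy.spatial.transform import Rotation as R
from bench import ctrl,get_image
def snap(name,fn):
    d=get_image(name); cv2.imwrite('pics/'+fn,d['color']); np.save('pics/'+fn+'.npy',d,allow_pickle=True); return d
def load(fn): return np.load('pics/'+fn+'.npy',allow_pickle=True).item()
def ray(d,u,v):
    o=np.array(d['eye'],float); r=R.from_quat(d['orientation']).as_matrix()@np.array([(u-d['cx'])/d['fx'],-(v-d['cy'])/d['fy'],-1]); return o,r
def onz(d,u,v,z):
    o,r=ray(d,u,v); return o+r*(z-o[2])/r[2]
def proj(d,p):
    c=R.from_quat(d['orientation']).as_matrix().T@(np.array(p,float)-np.array(d['eye'])); return d['cx']+d['fx']*c[0]/-c[2], d['cy']-d['fy']*c[1]/-c[2]
def totool(p):
    "TCP shift (tool axes, m) to world target p mm"
    s=ctrl.get_state(); return R.from_quat(s['eef_rot']).as_matrix().T@(np.array(p)-np.array(s['tcp_pos']))/1000
E
python3 - <<'E'
from h import *
for n in('scene','top'):
    d=snap(n,n+'1.png'); print(n,{k:v for k,v in d.items() if k!='color'})
s=ctrl.get_state(); print(s); print(R.from_quat(s['eef_rot']).as_matrix())
E
```

```text
scene {'fx': 502.1952508550705, 'fy': 502.1952508550705, 'cx': 319.388797746979, 'cy': 234.21641164340724, 'eye': array([ 955.03569325, -331.24837613,  645.70460919]), 'orientation': array([0.32279733, 0.14480899, 0.38234723, 0.85360578])}
top {'fx': 561.5900970919841, 'fy': 561.5900970919841, 'cx': 316.1137457483279, 'cy': 236.94016015956925, 'eye': array([519.82658573, -22.547974  , 988.60178778]), 'orientation': array([-0.0416911 ,  0.0267394 ,  0.70671965, -0.70575788])}
{'clock': 0.1, 'q': array([ 9.98926266e-01,  2.21143873e-01,  1.52752117e+00,  5.23422734e-06,
        1.39467920e+00, -1.26134177e-01]), 'joint_vel': array([ 0.00080456, -0.00311934, -0.0044725 , -0.00043139,  0.00126488,
       -0.00171566]), 'joint_efforts': array([ 9.75164367e-04, -4.98241246e+01, -3.90547800e+01, -3.55400252e-04,
        5.68140065e-03, -2.25181554e-05]), 'tcp_pos': array([269.17356977, 563.4591202 , 230.29777503]), 'eef_rot': array([ 0.155709  ,  0.68983146, -0.15687166,  0.68940449]), 'force': array([1.19055423, 0.20762845, 0.05339075]), 'ft_torque': array([-0.02733223, -0.02097121, -0.01804594]), 'finger_gap': 85.384891353467}
[[-9.52306525e-04  4.31121984e-01  9.02293150e-01]
 [-1.47011089e-03  9.02291980e-01 -4.31122977e-01]
 [-9.99998466e-01 -1.73703221e-03 -2.25461416e-04]]
```

View pics/scene1.png

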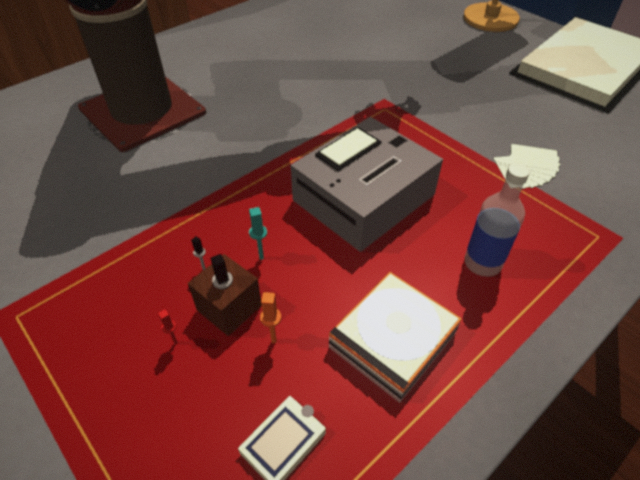

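View pics/top1.png

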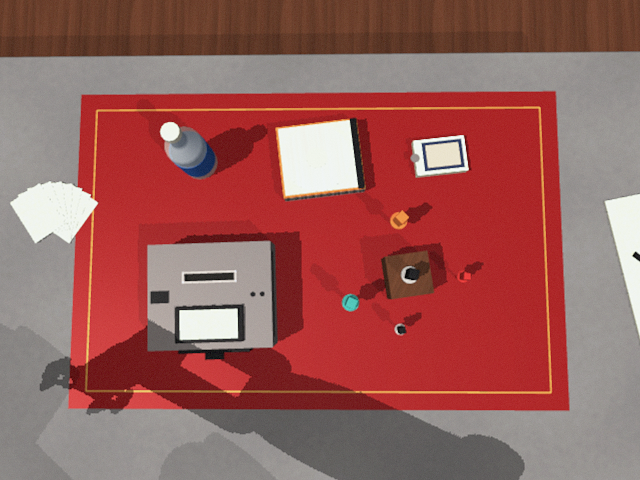

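The scene view shows the shuffler with its slot at about (380,171) and the black key in the wooden stand at (221,270). Orange, turquoise, red and small black look-alikes stand around the stand. In the top view the slot is at (209,277), the stand at (408,274) and the small black look-alike at (400,329).

```bash
python3 - <<'E'
from h import *
d=load('top1.png'); s=load('scene1.png')
im=d['color']; hsv=cv2.cvtColor(im,cv2.COLOR_BGR2HSV)
def blobs(m,roi,amin=30):
    x0,y0,x1,y1=roi; k=np.zeros_like(m); k[y0:y1,x0:x1]=m[y0:y1,x0:x1]
    cs,_=cv2.findContours(k,cv2.RETR_EXTERNAL,cv2.CHAIN_APPROX_NONE)
    return [c for c in sorted(cs,key=cv2.contourArea,reverse=True) if cv2.contourArea(c)>=amin]
def rep(n,c,z):
    q=np.array([onz(d,u,v,z)[:2] for u,v in c.reshape(-1,2)],np.float32)
    r=cv2.minAreaRect(q); print(n,cv2.minAreaRect(c),'world c',np.round(r[0],1),'size',np.round(r[1],1),'ang',round(r[2],1))
gray=im.max(2)
slotm=((hsv[...,1]<60)&(gray>185)).astype(np.uint8)
for c in blobs(slotm,(170,262,250,292),10)[:2]: rep('slotframe',c,85)
dark=(gray<60).astype(np.uint8)
for c in blobs(dark,(175,265,245,290),10)[:2]: rep('slotdark',c,85)
sh=((hsv[...,1]<50)&(gray>60)).astype(np.uint8); sh=cv2.morphologyEx(sh,cv2.MORPH_CLOSE,np.ones((9,9)))
for c in blobs(sh,(140,235,285,352))[:1]: rep('shuf',c,85)
st=((hsv[...,0]>3)&(hsv[...,0]<25)&(gray<110)&(hsv[...,1]<215)).astype(np.uint8)
for c in blobs(st,(375,240,445,305),100)[:2]: rep('stand',c,70)
dk=(gray<45).astype(np.uint8)
for c in blobs(dk,(395,255,430,290),10)[:2]: rep('handle',c,119)
cv2.imwrite('pics/c1.png',np.hstack([cv2.resize(im[250:300,375:445],None,fx=5.6,fy=5.6,interpolation=cv2.INTER_CUBIC),cv2.resize(im[252:302,174:244],None,fx=5.6,fy=5.6,interpolation=cv2.INTER_CUBIC)]))
E
```

```text
slotframe ((208.48388671875, 276.5005187988281), (12.703068733215332, 55.35829544067383), 88.15238952636719) world c [543.9 170.2] size [20.5 89.3] ang 1.8
slotdark ((208.50057983398438, 276.5172424316406), (6.099823474884033, 47.21332550048828), 88.02507019042969) world c [543.9 170.2] size [ 9.8 76.2] ang 1.9
shuf ((210.87403869628906, 295.7138366699219), (107.33125305175781, 128.5607452392578), 88.49256896972656) world c [513.6 165. ] size [171.2 205.5] ang 1.9
stand ((406.7499694824219, 274.25), (42.567832946777344, 46.95188903808594), 81.8698959350586) world c [ 547.8 -150.7] size [69.  76.6] ang 8.1
handle ((411.676513671875, 273.79412841796875), (12.854387283325195, 10.429031372070312), 14.03624439239502) world c [ 546.9 -151.5] size [19.7 16.1] ang 75.8
```

View pics/c1.png

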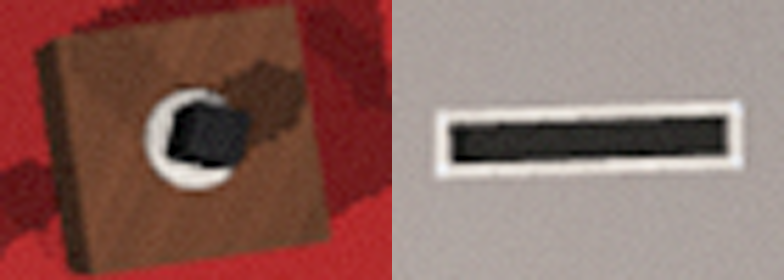

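The crop shows the stand top with the white collar centred at about (192,140), which is full-image (409.3,275.0) and matches the middle of the stand top. The slot is clean, and its size (89x20 with frame) fits the given sizes. Next I go above the key and look with the wrist camera.

```bash
python3 - <<'E'
from h import *
d=load('top1.png'); print(onz(d,409.3,275,70),onz(d,409.3,275,72),onz(d,413.4,274.1,119))
s=load('scene1.png'); 
for p in [(547.5,-151,74),(547.5,-151,119),(543.9,170.2,85)]: print(proj(s,p),proj(d,p))
print(totool([535,-150,260]))
E
```

```text
[ 546.47658598 -154.77019442   70.        ] [ 546.41856302 -154.4823173    72.        ] [ 546.43288231 -154.03523562  119.        ]
(np.float64(222.69943894956367), np.float64(277.02377706074265)) (np.float64(407.31083542890804), np.float64(274.2974376097738))
(np.float64(217.85856718857542), np.float64(257.0226610432349)) (np.float64(411.41153702559285), np.float64(273.4081937696815))
(np.float64(379.30227609549456), np.float64(169.27211620245532)) (np.float64(208.47207914811452), np.float64(276.5216570875841))
[-0.02890646 -0.52919642  0.54743529]
```

```bash
python3 -m inch '[{"xyz":[-0.029,-0.07,0.07],"twist":0,"claw":1},{"xyz":[-0.029,-0.2,0.2],"twist":0,"claw":1},{"xyz":[-0.029,-0.3,0.31],"twist":0,"claw":1},{"xyz":[-0.029,-0.531,0.549],"twist":0,"claw":1},{"xyz":[-0.029,-0.531,0.549],"twist":0,"claw":1},{"xyz":[-0.029,-0.531,0.549],"twist":0,"claw":1},{"xyz":[-0.029,-0.531,0.549],"twist":0,"claw":1},{"xyz":[-0.029,-0.531,0.549],"twist":0,"claw":1},{"xyz":[-0.029,-0.531,0.549],"twist":0,"claw":1},{"xyz":[-0.029,-0.531,0.549],"twist":0,"claw":1},{"xyz":[-0.029,-0.531,0.549],"twist":0,"claw":1},{"xyz":[-0.029,-0.531,0.549],"twist":0,"claw":1},{"xyz":[-0.029,-0.531,0.549],"twist":0,"claw":1},{"xyz":[-0.029,-0.531,0.549],"twist":0,"claw":1},{"xyz":[-0.029,-0.531,0.549],"twist":0,"claw":1},{"xyz":[-0.029,-0.531,0.549],"twist":0,"claw":1},{"xyz":[-0.029,-0.531,0.549],"twist":0,"claw":1}]' 40
python3 - <<'E'
from h import *
d=snap('wrist','w1.png'); print({k:v for k,v in d.items() if k!='color'}); print(ctrl.get_state()['q'],proj(d,(546.5,-154.4,74)),proj(d,(546.5,-154.4,119)))
E
```

```text
clock: 2.22
tcp_pos: [535.6, -151.2, 260.4]
eef_rot: [0.155, 0.69, -0.156, 0.69]
force: [-0.3, 0.3, 0.6]
finger_gap: 85.5
{'fx': 358.1492720518061, 'fy': 358.1492720518061, 'cx': 322.47174444344046, 'cy': 244.8211248024392, 'eye': array([ 477.83207488, -122.51373757,  404.17345142]), 'orientation': array([-0.1100352 , -0.06869243,  0.53008714,  0.83796254])}
[-0.41614768  0.03877572  1.67159434 -0.00169766  1.43105472 -1.54224802] (np.float64(323.66340413951485), np.float64(232.36645296577524)) (np.float64(323.7552912052798), np.float64(244.58203247510602))
```

View pics/w1.png

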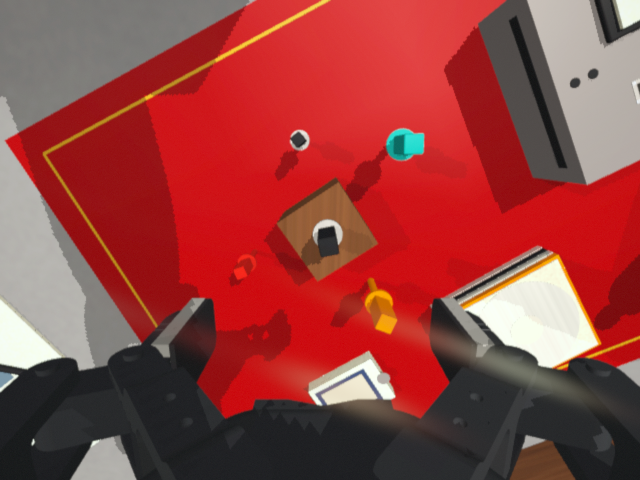

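The wrist view shows the key collar at (327,233) and the handle top near (329,245). The handle is nearly square to the jaws, with a small tilt still to be measured.

```bash
python3 - <<'E'
from h import *
d=load('w1.png'); im=d['color']; t=load('top1.png')
x0,y0=305,215; c=im[y0:y0+50,x0:x0+50]
g=c.max(2); hsv=cv2.cvtColor(c,cv2.COLOR_BGR2HSV)
m=((g<75)&(hsv[...,1]<110)).astype(np.uint8)
k=max(cv2.findContours(m,cv2.RETR_EXTERNAL,cv2.CHAIN_APPROX_NONE)[0],key=cv2.contourArea)+[x0,y0]
print('handle',cv2.minAreaRect(k))
w=((g>130)&(hsv[...,1]<60)).astype(np.uint8); n=np.argwhere(w); print('collar bbox',n.min(0)+[y0,x0],n.max(0)+[y0,x0])
print('world of collar 74',onz(d,327,233,74))
cv2.imwrite('pics/c2.png',cv2.resize(c,None,fx=11,fy=11,interpolation=cv2.INTER_CUBIC))
E
```

```text
handle ((326.8653564453125, 241.32691955566406), (27.260143280029297, 18.8271484375), 78.69007110595703)
collar bbox [219 313] [244 342]
world of collar 74 [ 548.40653439 -151.81150807   74.        ]
```

View pics/c2.png

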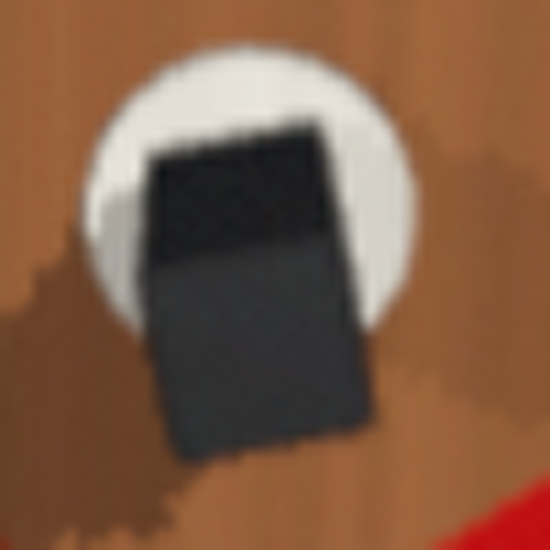

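The enlarged crop shows the handle's top face with corners at about (145,265), (340,237), (373,425) and (185,460), over a collar centred at (250,210).

```bash
python3 - <<'E'
from h import *
d=load('w1.png'); t=load('top1.png')
P=[onz(d,305+a/11,215+b/11,119)[:2] for a,b in[(145,265),(340,237),(373,425),(185,460)]]
print(np.round(P,1),'c',np.mean(P,0))
for i in range(4):
    v=P[(i+1)%4]-P[i]; print(np.hypot(*v).round(1),np.degrees(np.arctan2(v[1],v[0])).round(1))
print('collar',onz(d,305+250/11,215+210/11,74))
def tri(a,b):
    o1,r1=ray(t,*a);o2,r2=ray(d,*b); A=np.stack([r1,-r2],1); x=np.linalg.lstsq(A,o2-o1,rcond=None)[0]; return o1+r1*x[0],o2+r2*x[1]
print(tri((409.3,275),(327.7,234.1))); 
M=R.from_quat(ctrl.get_state()['eef_rot']).as_matrix(); print(np.degrees(np.arctan2(M[1,1],M[0,1])))
print(totool([547.3,-153,82]),totool([547.3,-153,140]))
E
```

```text
[[ 540.3 -156.5]
 [ 544.6 -142.5]
 [ 558.9 -146.4]
 [ 555.3 -160.4]] c [ 549.79097534 -151.43895814]
14.7 73.1
14.8 -15.2
14.4 -104.4
15.5 165.7
collar [ 549.65968731 -151.64032521   74.        ]
(array([ 545.7825944 , -151.3270009 ,   93.92127216]), array([ 545.36947435, -149.92724443,   93.707808  ]))
64.53432643470912
[0.17840025 0.00387864 0.0112069 ] [0.12040033 0.00378145 0.01121941]
```

The two cameras differ by 3–4 mm, so I use the mean. The handle's faces are at 73.8° and the jaws at 64.5°, so the twist is about -1.55.

```bash
python3 -m inch '[{"xyz":[0.05,0.0042,0.0118],"twist":-1.55,"claw":1},{"xyz":[0.1,0.0042,0.0118],"twist":-1.55,"claw":1},{"xyz":[0.14,0.0042,0.0118],"twist":-1.55,"claw":1},{"xyz":[0.16,0.0042,0.0118],"twist":-1.55,"claw":1},{"xyz":[0.178,0.0042,0.0118],"twist":-1.55,"claw":1},{"xyz":[0.178,0.0042,0.0118],"twist":-1.55,"claw":1},{"xyz":[0.178,0.0042,0.0118],"twist":-1.55,"claw":1}]' 40
python3 - <<'E'
from h import *
d=snap('wrist','w2.png'); cv2.imwrite('pics/w2c.png',d['color'][150:480,120:520])
E
```

```text
clock: 3.15
tcp_pos: [549.1, -153.4, 83.9]
eef_rot: [0.099, 0.699, -0.1, 0.701]
force: [-0.0, -0.1, 0.7]
finger_gap: 85.4
```

View pics/w2c.png

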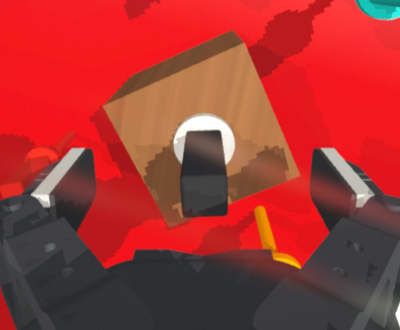

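The key sits midway between the pads (crop x 205, pads at 75 and 335) and square to them. Closing now.

```bash
python3 -m inch '[{"xyz":[0,0,0],"twist":0,"claw":0.2},{"xyz":[0,0,0],"twist":0,"claw":-0.3},{"xyz":[0,0,0],"twist":0,"claw":-0.7},{"xyz":[0,0,0],"twist":0,"claw":-1},{"xyz":[0,0,0],"twist":0,"claw":-1},{"xyz":[0,0,0],"twist":0,"claw":-1},{"xyz":[0,0,0],"twist":0,"claw":-1}]' 60
python3 -c "
from h import *
d=snap('wrist','w3.png')
s=ctrl.get_state();print(s['tcp_pos'],s['force'],s['ft_torque'],s['finger_gap'],R.from_quat(s['eef_rot']).as_matrix().round(4))"
```

```text
clock: 4.08
tcp_pos: [549.3, -153.5, 84.2]
eef_rot: [0.099, 0.699, -0.1, 0.701]
force: [-0.8, -0.2, 3.3]
finger_gap: 15.1
[ 549.30451113 -153.55499498   84.2478514 ] [-1.20223157 -0.60810098  2.31404938] [0.01262119 0.04795709 0.00077278] 15.501040293903282 [[ 0.0023  0.2784  0.9605]
 [-0.0029  0.9605 -0.2784]
 [-1.     -0.0021  0.003 ]]
```

```bash
python3 -m inch '[{"xyz":[-0.02,0,0],"twist":0,"claw":-1},{"xyz":[-0.05,0,0],"twist":0,"claw":-1},{"xyz":[-0.09,0,0],"twist":0,"claw":-1},{"xyz":[-0.13,0,0],"twist":0,"claw":-1},{"xyz":[-0.16,0,0],"twist":0,"claw":-1},{"xyz":[-0.16,0,0],"twist":0,"claw":-1},{"xyz":[-0.16,0,0],"twist":0,"claw":-1}]'
python3 - <<'E'
from h import *
d=snap('scene','s2.png'); w=snap('wrist','w4.png'); t=snap('top','t2.png')
s=ctrl.get_state(); print(s['tcp_pos'],s['force'],s['ft_torque'],s['finger_gap'])
p=s['tcp_pos']; u,v=map(int,proj(d,p)); print(u,v)
print(proj(w,p), totool([543.9,170.2,p[2]]))
a=cv2.resize(d['color'][v-60:v+90,u-75:u+75],(400,400),interpolation=cv2.INTER_CUBIC)
b=w['color'][80:480,120:520]
cv2.imwrite('pics/c4.png',np.hstack([a,b]))
E
```

```text
clock: 5.0
tcp_pos: [548.4, -152.9, 243.5]
eef_rot: [0.099, 0.7, -0.1, 0.701]
force: [-0.6, 0.8, -0.8]
finger_gap: 15.0
[ 547.97387441 -152.69789493  242.37573196] [-0.51733185 -0.00672032 -2.36400522] [ 0.04866212  0.01089213 -0.04673568] 15.141640216259159
200 191
(np.float64(320.53512658351593), np.float64(302.3458054977521)) [-0.00050941  0.30899129 -0.0938284 ]
```

View pics/c4.png

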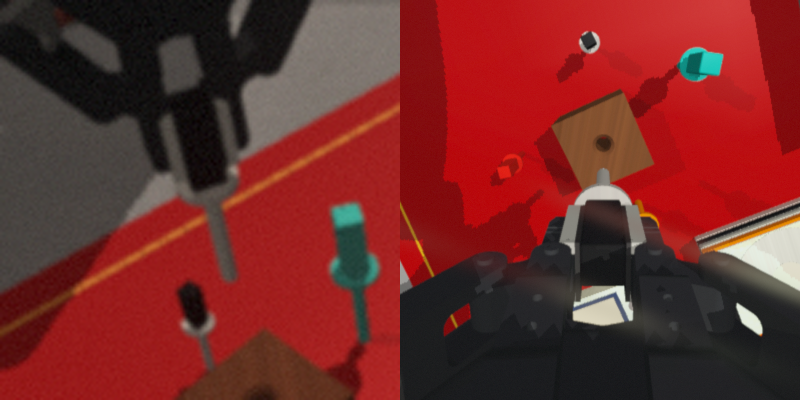

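The left crop shows the key held, its tip at crop (230,280), which is scene (211,236). In the right crop (wrist) the tip is at image (322,250) and the empty hole at (324,223).

```bash
python3 - <<'E'
from h import *
d=load('s2.png'); w=load('w4.png'); t=load('top1.png'); p=np.array([548,-152.7,242.4])
a=onz(d,211.2,236,166.2); b=onz(w,322,250,166.2); print('tip scene',a,'wrist',b)
h=onz(w,324,223,70); print('hole wrist',h)
print('expected px if tip under TCP',proj(w,[548,-152.7,166.2]),proj(d,[548,-152.7,166.2]))
# refine hole in wrist & scene by dark mask
for n,D,z in(('w',w,70),('s',d,70)):
    u,v=proj(D,[548.5,-153,70]); u,v=int(u),int(v); c=D['color'][v-12:v+13,u-12:u+13].max(2).astype(float); m=(c<0.65*np.median(c)).astype(np.uint8)
    k,l,st,ce=cv2.connectedComponentsWithStats(m)
    for i in range(1,k):
        if st[i,4]>8: q=ce[i]+[u-12,v-12]; print(n,st[i,4],q,onz(D,*q,z))
E
```

```text
tip scene [ 549.79061012 -154.08837557  166.2       ] wrist [ 546.00366589 -151.69022509  166.2       ]
hole wrist [ 548.24492227 -150.74825728   70.        ]
expected px if tip under TCP (np.float64(321.3505380482071), np.float64(253.30241024967307)) (np.float64(211.3307146228252), np.float64(234.66448149109362))
w 135 [323.9037037  223.21481481] [ 548.41016214 -150.88591376   70.        ]
s 60 [222.46666667 281.26666667] [ 550.60870623 -154.22657975   70.        ]
```

```bash
python3 -m inch '[{"xyz":[0,0.05,-0.015],"twist":-1,"claw":-1},{"xyz":[0,0.11,-0.033],"twist":-2,"claw":-1},{"xyz":[0,0.17,-0.051],"twist":-3,"claw":-1},{"xyz":[0,0.23,-0.069],"twist":-3.02,"claw":-1},{"xyz":[0,0.28,-0.084],"twist":-3.02,"claw":-1},{"xyz":[0.02,0.3095,-0.0925],"twist":-3.02,"claw":-1},{"xyz":[0.042,0.3095,-0.0925],"twist":-3.02,"claw":-1},{"xyz":[0.042,0.3095,-0.0925],"twist":-3.02,"claw":-1},{"xyz":[0.042,0.3095,-0.0925],"twist":-3.02,"claw":-1}]'
python3 - <<'E'
from h import *
d=snap('scene','s3.png'); w=snap('wrist','w5.png'); 
s=ctrl.get_state(); p=s['tcp_pos']; print(p,s['force'],R.from_quat(s['eef_rot']).as_matrix().round(4))
for q in [(543.9,170.2,85),p-[0,0,76.2]]: print(proj(w,q),proj(d,q))
u,v=map(int,proj(d,[544,170,100]))
a=cv2.resize(d['color'][v-40:v+40,u-40:u+40],(400,400),interpolation=cv2.INTER_CUBIC); print(u,v)
b=w['color'][130:330,220:420]; b=cv2.resize(b,(400,400),interpolation=cv2.INTER_CUBIC)
cv2.imwrite('pics/c5.png',np.hstack([a,b]))
E
```

```text
clock: 6.28
tcp_pos: [545.4, 169.9, 200.0]
eef_rot: [-0.012, 0.707, 0.011, 0.707]
force: [0.1, 0.8, -0.7]
finger_gap: 14.9
[546.02055832 169.83687593 200.94798743] [ 0.17700073 -0.42704794 -1.25321831] [[ 9.000e-04 -3.320e-02  9.994e-01]
 [-1.400e-03  9.994e-01  3.320e-02]
 [-1.000e+00 -1.400e-03  9.000e-04]]
(np.float64(322.4068745286629), np.float64(235.9211110547253)) (np.float64(379.30227609549456), np.float64(169.27211620245532))
(np.float64(321.6448429639134), np.float64(253.6479365360569)) (np.float64(382.28147861433683), np.float64(151.39655754745948))
380 162
```

View pics/c5.png

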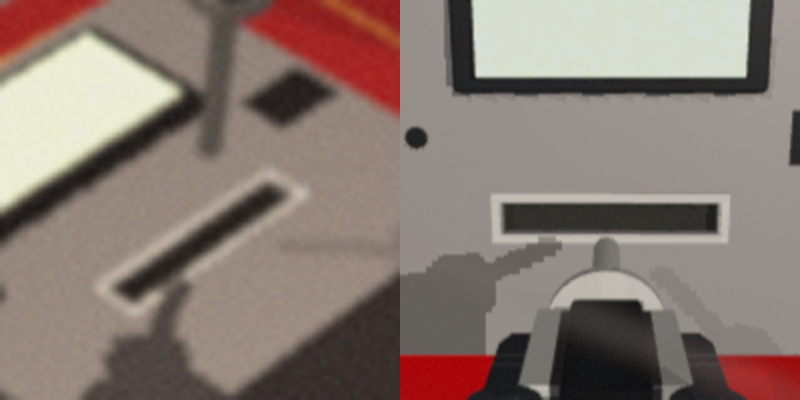

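The slot centre is at scene (380.4,170) and wrist (325,239.3). The tip is at scene (382,152) and wrist (322.5,252).

```bash
python3 - <<'E'
from h import *
d=load('s3.png'); w=load('w5.png')
p=np.array(ctrl.get_state()['tcp_pos']); tz=p[2]-76.2
# refine slot centre by dark mask in both
for n,D,uv,tip in(('s',d,(380.4,170),(382,152)),('w',w,(325,239.3),(322.5,252))):
    g=D['color'].max(2); u,v=map(int,uv); x0,x1,y0,y1=u-70,u+70,v-22,v+22
    lm=(g<75).astype(np.uint8) if n=='w' else (g<75).astype(np.uint8)
    k,l,st,ce=cv2.connectedComponentsWithStats(lm); i=l[v,u]; print(n,i,st[i],ce[i])
    S=onz(D,*(ce[i] if i and st[i,4]<2500 else uv),85); T=onz(D,*tip,tz); print(' slot',S,'tip',T,'slot-tip',S-T,'tcp',p)
E
```

```text
s 97 [364 160  32  22 126] [379.38888889 170.21428571]
 slot [545.64819916 168.58338155  85.        ] tip [546.77035984 168.38873352 124.74798743] slot-tip [ -1.12216068   0.19464803 -39.74798743] tcp [546.02055832 169.83687593 200.94798743]
w 14 [ 272  232  107   14 1399] [324.71479628 238.08934954]
 slot [545.50154063 171.97755226  85.        ] tip [544.90677297 170.34502577 124.74798743] slot-tip [  0.59476766   1.63252649 -39.74798743] tcp [546.02055832 169.83687593 200.94798743]
```

Both views agree that the tip is within about 1 mm of the slot line in x. I start near the +y end of the slot and go down in small steps. A guard script stops the chain on force.

```bash
cat > chk.py <<'E'
import sys; from h import *
s=ctrl.get_state(); f=s['force']; p=s['tcp_pos']; print('clk',round(s['clock'],2),'tcp',p.round(1),'F',f.round(1),'T',s['ft_torque'].round(2))
sys.exit(1 if np.linalg.norm(f)>float(sys.argv[1]) else 0)
E
python3 -m inch '[{"xyz":[0.01,0.013,0],"twist":0,"claw":-1},{"xyz":[0.02,0.027,0],"twist":0,"claw":-1},{"xyz":[0.034,0.027,0],"twist":0,"claw":-1},{"xyz":[0.034,0.027,0],"twist":0,"claw":-1},{"xyz":[0.034,0.027,0],"twist":0,"claw":-1}]' >/dev/null; python3 chk.py 5 && 
python3 -m inch '[{"xyz":[0.002,0,0],"twist":0,"claw":-1},{"xyz":[0.003,0,0],"twist":0,"claw":-1},{"xyz":[0.003,0,0],"twist":0,"claw":-1}]' >/dev/null; python3 chk.py 5 &&
python3 -m inch '[{"xyz":[0.001,0,0],"twist":0,"claw":-1},{"xyz":[0.002,0,0],"twist":0,"claw":-1}]' >/dev/null; python3 chk.py 5 &&
python3 -m inch '[{"xyz":[0.001,0,0],"twist":0,"claw":-1},{"xyz":[0.002,0,0],"twist":0,"claw":-1}]' >/dev/null; python3 chk.py 5 &&
python3 -m inch '[{"xyz":[0.001,0,0],"twist":0,"claw":-1},{"xyz":[0.002,0,0],"twist":0,"claw":-1}]' >/dev/null; python3 chk.py 5
```

```text
clk 7.0 tcp [545.1 196.6 166.7] F [ 0.5 -0.1 -1.5] T [ 0.02 -0.03  0.06]
clk 7.38 tcp [545.2 196.5 163.8] F [ 0.3  0.3 -1.1] T [ 0.    0.01 -0.01]
clk 7.62 tcp [545.2 196.5 161.9] F [-0.1  0.9 -1.2] T [ 0.01  0.01 -0.02]
clk 7.88 tcp [545.2 196.5 159.7] F [ 0.5  0.1 -1.2] T [-0.02  0.01  0.02]
clk 8.12 tcp [545.2 196.5 157.6] F [ 1.2 -0.4 -1. ] T [0.01 0.02 0.02]
```

The tip is inside the slot with no contact. Going down to find the floor, expected at TCP z of about 139.

```bash

python3 -m inch '[{"xyz":[0.003,0,0],"twist":0,"claw":-1},{"xyz":[0.006,0,0],"twist":0,"claw":-1},{"xyz":[0.009,0,0],"twist":0,"claw":-1},{"xyz":[0.012,0,0],"twist":0,"claw":-1},{"xyz":[0.012,0,0],"twist":0,"claw":-1}]' >/dev/null; python3 chk.py 4.5 && 
python3 -m inch '[{"xyz":[0.001,0,0],"twist":0,"claw":-1},{"xyz":[0.002,0,0],"twist":0,"claw":-1},{"xyz":[0.002,0,0],"twist":0,"claw":-1}]' >/dev/null; python3 chk.py 4.5 &&
python3 -m inch '[{"xyz":[0.001,0,0],"twist":0,"claw":-1},{"xyz":[0.002,0,0],"twist":0,"claw":-1}]' >/dev/null; python3 chk.py 4.5 &&
python3 -m inch '[{"xyz":[0.001,0,0],"twist":0,"claw":-1},{"xyz":[0.001,0,0],"twist":0,"claw":-1}]' >/dev/null; python3 chk.py 4.5 &&
python3 -m inch '[{"xyz":[0.001,0,0],"twist":0,"claw":-1},{"xyz":[0.001,0,0],"twist":0,"claw":-1}]' >/dev/null; python3 chk.py 4.5 &&
python3 -m inch '[{"xyz":[0.001,0,0],"twist":0,"claw":-1},{"xyz":[0.001,0,0],"twist":0,"claw":-1}]' >/dev/null; python3 chk.py 4.5
```

```text
clk 8.75 tcp [544.9 196.4 145.2] F [-0.2  0.2  0.1] T [0.01 0.04 0.01]
clk 9.12 tcp [544.9 196.4 143.2] F [-0.6  0.9 -1. ] T [ 0.02 -0.01  0.01]
clk 9.38 tcp [544.9 196.4 141.1] F [ 0.3  1.4 -1.2] T [ 0.01 -0.04 -0.03]
clk 9.62 tcp [544.8 196.4 140. ] F [ 0.3 -0.1 -0.9] T [-0.04 -0.01  0.  ]
clk 9.88 tcp [545.  196.4 139.2] F [0.  0.2 0.4] T [ 0.07  0.05 -0.  ]
clk 10.12 tcp [545.2 196.4 139.1] F [-2.  -1.3  5.5] T [-0.16  0.46  0.04]
```

The floor is at TCP z 139.2, as expected. About 1 mm of press gives about 6 N. Now I hop along the slot in 3 mm probes and stop where the floor is missing.

```bash
cat > on.py <<'E'
import sys; from h import *
s=ctrl.get_state(); f=s['force']; p=s['tcp_pos']; print('clk',round(s['clock'],2),'tcp',p.round(1),'F',f.round(1))
sys.exit(1 if np.linalg.norm(f)>14 or f[2]<2.2 else 0)
E
python3 -m inch '[{"xyz":[-0.002,-0.001,0],"twist":0,"claw":-1},{"xyz":[-0.002,-0.003,0],"twist":0,"claw":-1},{"xyz":[0.0,-0.003,0],"twist":0,"claw":-1},{"xyz":[0.001,-0.003,0],"twist":0,"claw":-1}]' >/dev/null; python3 on.py &&
python3 -m inch '[{"xyz":[-0.002,-0.001,0],"twist":0,"claw":-1},{"xyz":[-0.002,-0.003,0],"twist":0,"claw":-1},{"xyz":[0.0,-0.003,0],"twist":0,"claw":-1},{"xyz":[0.001,-0.003,0],"twist":0,"claw":-1}]' >/dev/null; python3 on.py &&
python3 -m inch '[{"xyz":[-0.002,-0.001,0],"twist":0,"claw":-1},{"xyz":[-0.002,-0.003,0],"twist":0,"claw":-1},{"xyz":[0.0,-0.003,0],"twist":0,"claw":-1},{"xyz":[0.001,-0.003,0],"twist":0,"claw":-1}]' >/dev/null; python3 on.py &&
python3 -m inch '[{"xyz":[-0.002,-0.001,0],"twist":0,"claw":-1},{"xyz":[-0.002,-0.003,0],"twist":0,"claw":-1},{"xyz":[0.0,-0.003,0],"twist":0,"claw":-1},{"xyz":[0.001,-0.003,0],"twist":0,"claw":-1}]' >/dev/null; python3 on.py
```

```text
clk 10.62 tcp [545.7 193.3 139.1] F [-2.8 -1.2  9.1]
clk 11.12 tcp [546.2 190.2 139.1] F [-2.6 -0.2 10.6]
clk 11.62 tcp [546.7 187.1 139. ] F [-3.  -0.7  9.4]
clk 12.12 tcp [547.2 184.  139. ] F [-2.6 -1.6 10.3]
```

The floor is solid so far, but x creeps 0.5 mm per press, so I correct back to the slot's centre line and press less.

```bash

python3 -m inch '[{"xyz":[-0.002,-0.001,-0.001],"twist":0,"claw":-1},{"xyz":[-0.002,-0.003,-0.0025],"twist":0,"claw":-1},{"xyz":[0.0,-0.003,-0.0025],"twist":0,"claw":-1},{"xyz":[0.0007,-0.003,-0.0025],"twist":0,"claw":-1}]' >/dev/null; python3 on.py &&
python3 -m inch '[{"xyz":[-0.002,-0.001,0],"twist":0,"claw":-1},{"xyz":[-0.002,-0.003,-0.0004],"twist":0,"claw":-1},{"xyz":[0.0,-0.003,-0.0004],"twist":0,"claw":-1},{"xyz":[0.0007,-0.003,-0.0004],"twist":0,"claw":-1}]' >/dev/null; python3 on.py &&
python3 -m inch '[{"xyz":[-0.002,-0.001,0],"twist":0,"claw":-1},{"xyz":[-0.002,-0.003,-0.0004],"twist":0,"claw":-1},{"xyz":[0.0,-0.003,-0.0004],"twist":0,"claw":-1},{"xyz":[0.0007,-0.003,-0.0004],"twist":0,"claw":-1}]' >/dev/null; python3 on.py &&
python3 -m inch '[{"xyz":[-0.002,-0.001,0],"twist":0,"claw":-1},{"xyz":[-0.002,-0.003,-0.0004],"twist":0,"claw":-1},{"xyz":[0.0,-0.003,-0.0004],"twist":0,"claw":-1},{"xyz":[0.0007,-0.003,-0.0004],"twist":0,"claw":-1}]' >/dev/null; python3 on.py &&
python3 -m inch '[{"xyz":[-0.002,-0.001,0],"twist":0,"claw":-1},{"xyz":[-0.002,-0.003,-0.0004],"twist":0,"claw":-1},{"xyz":[0.0,-0.003,-0.0004],"twist":0,"claw":-1},{"xyz":[0.0007,-0.003,-0.0004],"twist":0,"claw":-1}]' >/dev/null; python3 on.py
```

```text
clk 12.62 tcp [545.  180.8 139.1] F [-2.  -1.1  8.3]
clk 13.12 tcp [544.9 177.7 139.1] F [-2.  -1.2  6.7]
clk 13.62 tcp [544.9 174.5 139.1] F [-2.1 -1.1  7.3]
clk 14.12 tcp [544.9 171.4 139.1] F [-2.3 -1.4  8. ]
clk 14.62 tcp [544.9 168.3 139.1] F [-1.7 -0.5  6.9]
```

Stable. Next batch, following the slot's yaw by +0.1 mm in x per hop.

```bash

python3 -m inch '[{"xyz":[-0.002,-0.001,0],"twist":0,"claw":-1},{"xyz":[-0.002,-0.003,-0.0002],"twist":0,"claw":-1},{"xyz":[0.0,-0.003,-0.0002],"twist":0,"claw":-1},{"xyz":[0.0007,-0.003,-0.0002],"twist":0,"claw":-1}]' >/dev/null; python3 on.py &&
python3 -m inch '[{"xyz":[-0.002,-0.001,0],"twist":0,"claw":-1},{"xyz":[-0.002,-0.003,-0.0003],"twist":0,"claw":-1},{"xyz":[0.0,-0.003,-0.0003],"twist":0,"claw":-1},{"xyz":[0.0007,-0.003,-0.0003],"twist":0,"claw":-1}]' >/dev/null; python3 on.py &&
python3 -m inch '[{"xyz":[-0.002,-0.001,0],"twist":0,"claw":-1},{"xyz":[-0.002,-0.003,-0.0003],"twist":0,"claw":-1},{"xyz":[0.0,-0.003,-0.0003],"twist":0,"claw":-1},{"xyz":[0.0007,-0.003,-0.0003],"twist":0,"claw":-1}]' >/dev/null; python3 on.py &&
python3 -m inch '[{"xyz":[-0.002,-0.001,0],"twist":0,"claw":-1},{"xyz":[-0.002,-0.003,-0.0003],"twist":0,"claw":-1},{"xyz":[0.0,-0.003,-0.0003],"twist":0,"claw":-1},{"xyz":[0.0007,-0.003,-0.0003],"twist":0,"claw":-1}]' >/dev/null; python3 on.py &&
python3 -m inch '[{"xyz":[-0.002,-0.001,0],"twist":0,"claw":-1},{"xyz":[-0.002,-0.003,-0.0003],"twist":0,"claw":-1},{"xyz":[0.0,-0.003,-0.0003],"twist":0,"claw":-1},{"xyz":[0.0007,-0.003,-0.0003],"twist":0,"claw":-1}]' >/dev/null; python3 on.py &&
python3 -m inch '[{"xyz":[-0.002,-0.001,0],"twist":0,"claw":-1},{"xyz":[-0.002,-0.003,-0.0003],"twist":0,"claw":-1},{"xyz":[0.0,-0.003,-0.0003],"twist":0,"claw":-1},{"xyz":[0.0007,-0.003,-0.0003],"twist":0,"claw":-1}]' >/dev/null; python3 on.py
```

```text
clk 15.12 tcp [545.  165.2 139.1] F [-1.8 -1.1  6.6]
clk 15.62 tcp [545.1 162.1 138.9] F [-1.5 -0.6  6.7]
clk 16.12 tcp [544.6 159.  137.7] F [ 0.1 -0.   0. ]
clk 16.12 tcp [544.6 159.  137.7] F [ 0.1 -0.   0. ]
clk 16.12 tcp [544.6 159.  137.7] F [ 0.1 -0.   0. ]
clk 16.12 tcp [544.6 159.  137.7] F [ 0.1 -0.   0. ]
```

The floor ends: the window is at y≈159. I shift 0.5 mm further in and press on down, with steps guarded.

```bash

python3 -m inch '[{"xyz":[0.0,-0.0005,0.0002],"twist":0,"claw":-1},{"xyz":[0.002,-0.0005,0.0002],"twist":0,"claw":-1},{"xyz":[0.004,-0.0005,0.0002],"twist":0,"claw":-1},{"xyz":[0.005,-0.0005,0.0002],"twist":0,"claw":-1}]' >/dev/null; python3 chk.py 5 &&
python3 -m inch '[{"xyz":[0.001,0,0],"twist":0,"claw":-1},{"xyz":[0.002,0,0],"twist":0,"claw":-1},{"xyz":[0.003,0,0],"twist":0,"claw":-1}]' >/dev/null; python3 chk.py 9 &&
python3 -m inch '[{"xyz":[0.001,0,0],"twist":0,"claw":-1},{"xyz":[0.002,0,0],"twist":0,"claw":-1}]' >/dev/null; python3 chk.py 10 &&
python3 -m inch '[{"xyz":[0.001,0,0],"twist":0,"claw":-1},{"xyz":[0.002,0,0],"twist":0,"claw":-1}]' >/dev/null; python3 chk.py 10
```

```text
clk 16.62 tcp [544.7 158.5 132.5] F [-0.9 -0.2 -0.6] T [-0.03 -0.    0.02]
clk 17.0 tcp [545.1 158.5 130. ] F [-0.8 -0.8  3. ] T [-0.24  0.23 -0.01]
clk 17.25 tcp [545.1 158.5 128.2] F [-1.1 -0.6  3.6] T [ 0.04  0.36 -0.01]
clk 17.5 tcp [545.3 158.5 126.3] F [-1.3 -0.6  3.5] T [-0.15  0.13 -0.01]
```

The tab is giving way with a spring force. I press the last 2–3 mm.

```bash

python3 -m inch '[{"xyz":[0.001,0,0],"twist":0,"claw":-1},{"xyz":[0.0015,0,0],"twist":0,"claw":-1},{"xyz":[0.0015,0,0],"twist":0,"claw":-1}]' >/dev/null; python3 chk.py 11 &&
python3 -m inch '[{"xyz":[0.001,0,0],"twist":0,"claw":-1},{"xyz":[0.0012,0,0],"twist":0,"claw":-1},{"xyz":[0.0012,0,0],"twist":0,"claw":-1},{"xyz":[0.0012,0,0],"twist":0,"claw":-1}]' >/dev/null; python3 chk.py 11
python3 - <<'E'
from h import *
t=snap('top','t3.png'); cv2.imwrite('pics/c6.png',cv2.resize(np.hstack([load('top1.png')['color'][230:400,120:300],t['color'][230:400,120:300]]),None,fx=2,fy=2))
E
```

```text
clk 17.88 tcp [545.4 158.5 124.9] F [-0.9  0.4  4.9] T [-0.13  0.29  0.04]
clk 18.38 tcp [545.5 158.6 124. ] F [-0.9 -0.3  5.5] T [-0.07  0.46 -0.02]
```

View pics/c6.png

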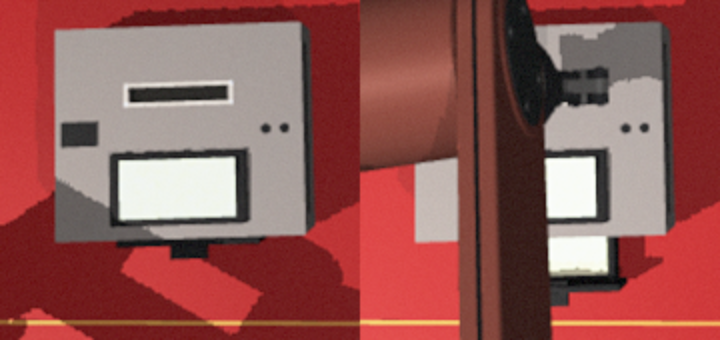

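The tray front is now well out of the shuffler (right half, near (590,270)), which it was not in the earlier picture. Raising the key straight out.

```bash

python3 -m inch '[{"xyz":[-0.005,0,-0.0005],"twist":0,"claw":-1},{"xyz":[-0.015,0,-0.0005],"twist":0,"claw":-1},{"xyz":[-0.03,0,-0.0005],"twist":0,"claw":-1},{"xyz":[-0.05,0,-0.0005],"twist":0,"claw":-1},{"xyz":[-0.085,0,-0.0005],"twist":0,"claw":-1},{"xyz":[-0.119,0,-0.0005],"twist":0,"claw":-1},{"xyz":[-0.119,0,-0.0005],"twist":0,"claw":-1},{"xyz":[-0.119,0,-0.0005],"twist":0,"claw":-1}]' >/dev/null; python3 chk.py 8
python3 -c "
from h import *
print(totool([548.9,-153.3,243]),ctrl.get_state()['finger_gap'])"
```

```text
clk 19.43 tcp [543.7 158.9 242.6] F [-0.8 -0.1 -1.3] T [ 0.02  0.05 -0.02]
[ 0.0007134  -0.31219973 -0.00491221] 15.050423155556045
```

```bash
python3 -m inch '[{"xyz":[0,-0.05,-0.001],"twist":1,"claw":-1},{"xyz":[0,-0.11,-0.002],"twist":2,"claw":-1},{"xyz":[0,-0.17,-0.003],"twist":3.02,"claw":-1},{"xyz":[0,-0.23,-0.004],"twist":3.02,"claw":-1},{"xyz":[0,-0.28,-0.0045],"twist":3.02,"claw":-1},{"xyz":[0,-0.3122,-0.005],"twist":3.02,"claw":-1},{"xyz":[0.02,-0.3122,-0.005],"twist":3.02,"claw":-1},{"xyz":[0.06,-0.3122,-0.005],"twist":3.02,"claw":-1},{"xyz":[0.075,-0.3122,-0.005],"twist":3.02,"claw":-1},{"xyz":[0.075,-0.3122,-0.005],"twist":3.02,"claw":-1},{"xyz":[0.075,-0.3122,-0.005],"twist":3.02,"claw":-1}]' >/dev/null; python3 chk.py 8
python3 - <<'E'
from h import *
w=snap('wrist','w7.png'); d=snap('scene','s7.png'); s=ctrl.get_state(); p=s['tcp_pos']
M=R.from_quat(s['eef_rot']).as_matrix(); print('jaw',np.degrees(np.arctan2(M[1,1],M[0,1])),'tilt',M[:,0].round(4))
q=[p[0],p[1],p[2]-76.2]; u,v=map(int,proj(d,q)); print(u,v,proj(w,q),'shift to 549,-153.4',totool([549.0,-153.4,p[2]]))
a=cv2.resize(d['color'][v-35:v+45,u-40:u+40],(400,400),interpolation=cv2.INTER_CUBIC)
b=cv2.resize(w['color'][170:330,240:400],(400,400),interpolation=cv2.INTER_CUBIC); cv2.imwrite('pics/c7.png',np.hstack([a,b]))
E
```

```text
clk 20.8 tcp [ 550.2 -153.3  170. ] F [ 1.2 -0.1 -1.6] T [-0.02 -0.02 -0.02]
jaw 73.760672182922 tilt [ 0.0098 -0.0044 -0.9999]
220 270 (np.float64(320.8954749935294), np.float64(253.2493957637324)) shift to 549,-153.4 [-1.53134605e-05 -1.24012649e-04 -1.45166538e-03]
```

View pics/c7.png

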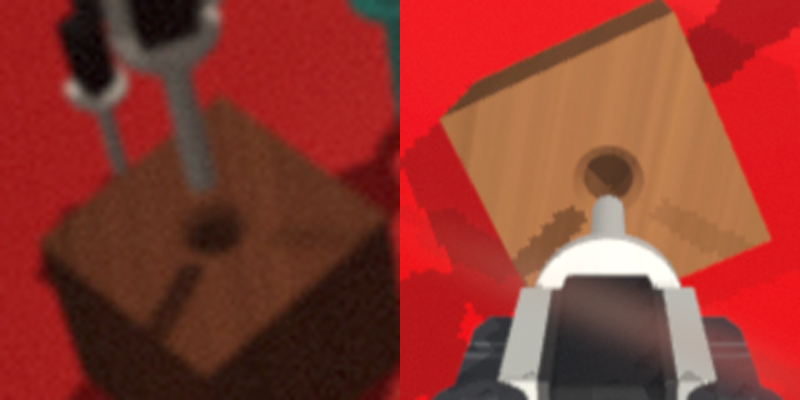

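The tip is just above the hole in both views: scene tip (220.6,272) and hole (222.8,281.4), wrist tip (323.2,252) and hole (323.6,240).

```bash
python3 - <<'E'
from h import *
for f,t,h in(('s7.png',(220.6,272),(222.8,281.4)),('w7.png',(323.2,252),(323.6,240))):
    D=load(f); a=onz(D,*t,93.8); b=onz(D,*h,70); print(f,a,b,b-a)
M=R.from_quat(ctrl.get_state()['eef_rot']).as_matrix(); print(M.round(3))
E
```

```text
s7.png [ 552.57119891 -154.50699426   93.8       ] [ 551.11503226 -154.00767685   70.        ] [ -1.45616664   0.49931741 -23.8       ]
w7.png [ 550.17574888 -152.08298099   93.8       ] [ 548.63417267 -151.32304369   70.        ] [ -1.54157621   0.7599373  -23.8       ]
[[ 0.01   0.28   0.96 ]
 [-0.004  0.96  -0.28 ]
 [-1.    -0.002  0.011]]
```

Both views agree on the offset (-1.5, +0.6). I correct that and start the insertion.

```bash
python3 -m inch '[{"xyz":[0.0,0,-0.0018],"twist":0,"claw":-1},{"xyz":[0.01,0,-0.0018],"twist":0,"claw":-1},{"xyz":[0.02,0,-0.0018],"twist":0,"claw":-1},{"xyz":[0.024,0,-0.0019],"twist":0,"claw":-1},{"xyz":[0.028,0,-0.0019],"twist":0,"claw":-1}]' >/dev/null; python3 chk.py 8 && 
python3 -m inch '[{"xyz":[0.004,0,0],"twist":0,"claw":-1},{"xyz":[0.008,0,0],"twist":0,"claw":-1},{"xyz":[0.012,0,-0.0001],"twist":0,"claw":-1},{"xyz":[0.016,0,-0.0001],"twist":0,"claw":-1},{"xyz":[0.02,0,-0.0002],"twist":0,"claw":-1}]' >/dev/null; python3 chk.py 8 &&
python3 -m inch '[{"xyz":[0.005,0,0],"twist":0,"claw":-1},{"xyz":[0.01,0,0],"twist":0,"claw":-1},{"xyz":[0.015,0,-0.0001],"twist":0,"claw":-1},{"xyz":[0.02,0,-0.0001],"twist":0,"claw":-1},{"xyz":[0.025,0,-0.0002],"twist":0,"claw":-1},{"xyz":[0.03,0,-0.0002],"twist":0,"claw":-1},{"xyz":[0.03,0,-0.0002],"twist":0,"claw":-1}]' >/dev/null; python3 chk.py 8
```

```text
clk 21.52 tcp [ 548.7 -153.2  141.8] F [ 0.6  0.4 -0.7] T [-0.06 -0.02  0.09]
clk 22.15 tcp [ 548.7 -153.3  121.6] F [-0.6 -0.2 -0.8] T [ 0.02 -0.01 -0.01]
clk 23.02 tcp [ 548.4 -153.1   91. ] F [-0.7  0.3 -1.1] T [ 0.03 -0.01 -0.05]
```

```bash
python3 -m inch '[{"xyz":[0.003,0,0],"twist":0,"claw":-1},{"xyz":[0.0055,0,0],"twist":0,"claw":-1},{"xyz":[0.0055,0,0],"twist":0,"claw":-1}]' >/dev/null; python3 chk.py 4 && 
python3 -m inch '[{"xyz":[0.0007,0,0],"twist":0,"claw":-1},{"xyz":[0.001,0,0],"twist":0,"claw":-1}]' >/dev/null; python3 chk.py 4 && python3 -m inch '[{"xyz":[0.0007,0,0],"twist":0,"claw":-1},{"xyz":[0.001,0,0],"twist":0,"claw":-1}]' >/dev/null; python3 chk.py 4 
```

```text
clk 23.4 tcp [ 548.3 -153.1   85.2] F [-0.1  0.2 -1.1] T [0.   0.02 0.04]
clk 23.65 tcp [ 548.3 -153.1   84.3] F [-1.   0.4 -0.3] T [0.05 0.14 0.03]
clk 23.9 tcp [ 548.4 -153.2   84.3] F [-4.   1.2  7.8] T [ 0.21  0.78 -0.  ]
```

The collar is seated: contact at TCP z 84.3, the same height as at the grasp. Releasing and retreating.

```bash
python3 -m inch '[{"xyz":[-0.0006,0,0],"twist":0,"claw":-1},{"xyz":[-0.0006,0,0],"twist":0,"claw":-0.5},{"xyz":[-0.0006,0,0],"twist":0,"claw":0},{"xyz":[-0.0006,0,0],"twist":0,"claw":0.6},{"xyz":[-0.0006,0,0],"twist":0,"claw":1},{"xyz":[-0.0006,0,0],"twist":0,"claw":1},{"xyz":[-0.0006,0,0],"twist":0,"claw":1}]'
python3 -m inch '[{"xyz":[-0.02,0,0],"twist":0,"claw":1},{"xyz":[-0.05,0,0],"twist":0,"claw":1},{"xyz":[-0.1,0,0],"twist":0,"claw":1},{"xyz":[-0.16,0,0],"twist":0,"claw":1},{"xyz":[-0.18,0,0],"twist":0,"claw":1},{"xyz":[-0.18,0,0],"twist":0,"claw":1},{"xyz":[-0.18,0,0],"twist":0,"claw":1}]'
python3 - <<'E'
from h import *
d=snap('scene','s8.png'); w=snap('wrist','w8.png'); print(proj(w,(549,-153,74)))
cv2.imwrite('pics/c8.png',np.hstack([cv2.resize(d['color'][90:390,120:470],(467,400)),cv2.resize(w['color'][160:320,256:384],(320,400))]))
E
```

```text
clock: 24.78
tcp_pos: [548.4, -153.1, 84.8]
eef_rot: [0.099, 0.697, -0.101, 0.703]
force: [0.6, 0.6, -0.1]
finger_gap: 85.5
clock: 25.65
tcp_pos: [546.0, -152.1, 262.9]
eef_rot: [0.099, 0.698, -0.1, 0.702]
force: [0.7, 0.2, 0.3]
finger_gap: 85.2
(np.float64(321.6289971849659), np.float64(222.7351253796645))
```

View pics/c8.png

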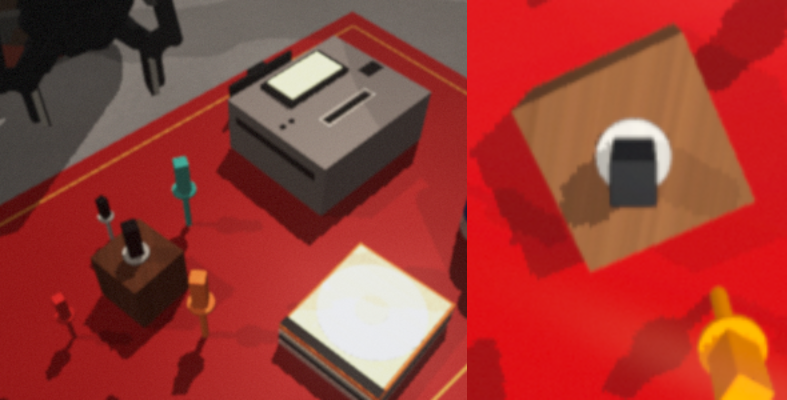

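The key stands upright with its collar flat on the block, the gripper is clear of it, and the tray protrudes behind the shuffler at scene-crop (255,75). Handing in.

```bash
python3 -c "
from bench import ctrl
print(ctrl.close_job())"
```

```text
the job is handed in; nothing more can be done
None
```

The job is done and handed in at about 26 s on the robot's clock: the tray is out and the key is back in its stand. The hand-in gave no verdict.

- **Window search:** I lowered the key into the slot and felt along the floor in 3 mm hops, starting from the +y end. The floor ended about 11–12 mm towards the shuffler's -y from the slot's middle.
- **Pressing the tab:** I pressed it about 7 mm, at roughly 5 N. The top camera then showed the tray out, and the last scene picture showed it still out.
- **Force on the shuffler:** the most I read was about 11 N. I only read the force at the end of each move, so a short peak between readings would not show.
- **Key back in its stand:** the collar met the block at the same tool height as at the grasp (84.3 mm, against 84.2 mm). The last pictures show the key upright with the gripper clear of it.
- **Bystanders:** the arm never went near the bottle, the card box or the disc cases. I did not measure their positions again at the end.
- **Disagreements:** the cameras differed by 3–4 mm on absolute positions, so I worked from positions relative to the key tip, which agreed to about 2 mm at the slot and under 0.5 mm at the stand. The x position also crept about 2 mm during the first floor presses, and I corrected it.

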